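# Turn the paint jar's label to the colour reader

## Robot

A 7-joint arm with a two-finger parallel gripper is mounted at the origin on the work surface. World frame = base frame: x ahead of the robot, y to its left, z up, the work surface at z = 0. Lengths are in mm, angles in rad, forces in N, time in s.
With the tool pointing down it reaches from about 400 to 900 mm from the base axis. Payload 5.6 kg.
Tool frame: the origin (TCP) lies on the centre line of the jaws, within the pads' length; the fingertips stand 25 mm ahead of it and the grasp point (between the pads) lies 6 mm ahead of it; z points along the fingers, y is the direction in which the jaws open and shut (so a half turn about z gives the same grasp; the last joint's range is limited). The gripper opens to 92 mm and grips with 3 to 60 N. Pads are 20 mm wide; open, the fingers measure 128 mm over their backs; the gripper's body (75 mm by 189 mm) begins 69 mm behind the grasp point.
Start: joints at [1.072, 0.468, -0.012, 1.603, 0.006, 1.071, -0.056], TCP at [286.08, -583.666, 239.592] pointing down, gripper open.
Joint ranges: [-2.53, 2.53], [-0.31, 2.02], [-1.57, 1.55], [0.28, 2.44], [-1.29, 4.43], [0.15, 1.84], [-2.92, 2.92]. Speed limits (rad/s): [2.57, 2.57, 3.14, 3.14, 3.14, 3.14, 3.14].

## Interface

Orientations are given as a unit quaternion [w, x, y, z].
In Python, from plant import r gives the robot as it stands. The module is installed in compiled form; this text tells all that it offers.
- The arm moves only by the shell command python3 -m handwheel 'ROWS' [FORCE]. ROWS is JSON, a list of rows, each a list of 3 entries, a list of its own where there are three numbers: the shift along the tool's x, y, z in cm, then the turn, a rotation vector about the tool's x, y, z in degrees, then the opening in per cent of the stroke, from 0 (shut) to 100 (fully open). In form: [[[x, y, z], [wx, wy, wz], grip], ...]. A call has 1 to 10 rows; each row is the pose to reach, as a shift and turn from the pose commanded when the call began, along the tool's axes at that moment; what a row does not reach only later rows make up. A row lasts 1/12 s, in which the tool goes at most 41.7 mm and 7.16 degrees, less where a joint would pass 70% of its speed; a pose out of reach is approached as far as the arm can. A call with a gripper value outside its range is refused whole. The fingers move at their own pace and stop on an object; FORCE is the grip in N (left out, the last holds). Time passes only in rows, so rows that repeat a pose let the fingers close. It gives the time, the measured TCP pose, the force and the opening at its end, in the units of the state.
- r.state(): the state, without advancing time (a new reading comes with each control period).
- r.capture(name): name is "scene" or "top" or "wrist"; returns a dict with "image" (400x640x3 uint8, red, green, blue), "depth" (400x640 float32, mm along the optical axis (not along the pixel's ray), 0 where there is no reading), "vertical_fov" (degrees; the focal length in pixels is half the picture's height over the tangent of half this angle, whatever the lens; pixels are square), "cx", "cy" (the principal point, pixels), "rvec" (rotation vector, rad) and "tvec" (3), from world to camera coordinates, as OpenCV has them. Camera axes: x right, y down, z forward; pixel columns grow to the right and rows downward; lengths in mm; the calibration is good to about 2 mm. A picture is of the moment at which its call begins.
- r.job_done(): hands the job in, once; it reports no verdict.
Trained networks look in a picture, given as the dict that the camera call returned (one of the last four; its "shot" number tells which), for a name from the list of things; names that differ only in an ending like _2 or _b are one class to them, and where a whole thing is asked for, a point or a joint stands for the part that bears it (a point fixed in the world has none). Each returns a list of dicts, best first, with "p" (0 to 1); they miss things now and then, are a little off and sometimes report something else, mostly with a low value. They report only what shows in the picture. A call takes as long as a camera call. They do not tell look-alikes from the thing itself.
- r.recognise(query, picture): "centre" ([x, y, z] in mm, in world coordinates, good to about 4 mm: the middle of the surface that is visible of it).
The state is a dict: "time": time; "joint_pos": joint angles; "joint_velocities": joint speeds; "effort": joint torques, N m; "tcp_pos": TCP position; "tool_rot": TCP orientation; "wrist_force": force on the tool from outside, world axes, zero at the start; "wrist_torque": the same for the moment, N m; "grip_width": finger opening in mm.
Only numpy, scipy, OpenCV 4.12 (cv2) and the standard library are available. Lean on these libraries where they do the work, as an engineer would, in place of code of your own. Each camera call takes 0.05 s, during which the arm holds its last target.

## Task

The grey paint jar leans in the round well of the sloped stand with its paper label turned aside from the colour reader, the taller of the two white blocks beside it. Turn the jar in its well, without lifting it out, until the label faces the reader squarely, and slide the reader gently up against the label until it touches. Leave the jar seated in the well and everything let go and at rest, and do not disturb the other things on the table.

Things in the scene. Friction and masses are not known exactly. Their poses are not given: they have to be found in the camera images.
- stand: Fixed sloped stand: plate 110 x 200 x 12 mm. Origin: centre of the plate's underside. z: plate normal and axis of the round well, leaning 26 degrees from vertical, towards the robot at yaw 0; x: up the slope, away from the robot; y: level, along the plate. Aluminium well on the plate: bore 52, outside 60 mm, inner floor 16 and rim 42 mm from the origin along z.
- jar: Loose paint jar, grey with black cap, diameter 48, height 100 mm, 0.22 kg, leaning in the well, 74 mm of it above the rim. Origin: centre of its underside. z: its axis, to the cap. x: from the axis to the middle of its label, a 16 mm wide upright white paper strip, continued as a 5 mm white line up the cap and over its top to the centre.
- jar_label (a point): Middle of the label on the jar's surface, 24 mm from the jar's axis, 60 mm above its underside.
- reader: Colour reader: white head 50 (stand's x) x 40 (y) x 72 mm on a narrower grey foot, top 104 mm above the plate, level with the jar's cap; at the +y or -y side of the well (it varies). A window in both y faces. It slides stiffly (2.5 N, 15 mm each way) on rails along the stand's y; at the start 7 to 13 mm from the jar. Origin: centre of its underside; axes as the stand's.
- tile_block: Fixed low white block 50 x 40 x 45 mm (reference tile) on the plate at the other side of the well from the reader, gap to the jar 10 mm. Origin: centre of its underside; axes of the stand.
- tube_a: Bystander: flat black paint tube lying on the table, 120 x 40 x 16 mm, origin under its middle, length along x.
- tube_b: Bystander: another such tube.
- spare_jar: Bystander: spare paint jar standing upright on the table, diameter 48 mm, 100 mm high, origin under its centre.
- dish: Bystander: white mixing dish, 110 mm across, 22 mm high.
- brush_a: Bystander: brush lying on the table, 190 mm long.
- brush_b: Bystander: brush lying on the table, 170 mm long.
Mind the look-alikes: they are no part of the job. What is shaped like the jar but pink or red is not meant.

How it is judged (in metres and radians):
At the end, for the whole second after the job is handed in: The jar is seated in the well (within 5 mm of its floor, its axis within 0.12 rad of the well's), its label faces the reader (within 0.2 rad, about 11 degrees, of square), the reader's face is against the label (gap at the label's middle under 4 mm), and both are let go and at rest (angle between the x axis of jar and the y axis of stand, either way round below 0.2 rad and y of jar_label in the frame of reader between -0.024 and 0.024 m and linear speed of reader below 0.01 m/s and angle between the z axis of jar and the z axis of stand, either way round below 0.12 rad and z of jar in the frame of stand between 0.011 and 0.021 m and linear speed of jar below 0.02 m/s and angular speed of jar below 0.2 rad/s); the robot touches nothing.
It fails at once if the reader is rammed against the jar (over 30 N) (contact force between reader and jar above 30 N).
It fails at once if the jar is lifted out of its well (more than 25 mm off the floor of the well) (z of jar in the frame of stand above 0.041 m).
It fails at once if another thing on the table is pushed more than 30 mm from its place (distance of any of tube_a, tube_b, spare_jar, dish, brush_a, brush_b from where it was at the start of the episode above 0.03 m).
It also fails if it takes over 48 s, if anything falls off the work surface, if the arm or the gripper's body presses on something with over 40 N, if the wrist force passes 120 N, or if a joint passes its speed limit or range.

## Working session

There is one attempt and no reset: what is moved stays moved. The work goes in short steps, Python scripts to look and compute and a shell command to move; the robot and the scene stay as the last step left them, time stands still between calls to the robot, and variables do not carry over. Pictures are saved under pics/ and viewed, and the job is handed in when it is done.

```bash
mkdir -p pics; ls; cat > h.py <<'E'
import numpy as np, cv2
from plant import r
def K(c):
    f=200/np.tan(np.radians(c["vertical_fov"])/2); return f,c["cx"],c["cy"]
def world(c,u,v,d=None):
    f,cx,cy=K(c); d=c["depth"][int(v),int(u)] if d is None else d
    p=np.array([(u-cx)*d/f,(v-cy)*d/f,d]); R=cv2.Rodrigues(np.array(c["rvec"]))[0]
    return R.T@(p-np.array(c["tvec"]))
def cloud(c):
    f,cx,cy=K(c); d=c["depth"].astype(float); v,u=np.mgrid[:400,:640]
    p=np.stack([(u-cx)*d/f,(v-cy)*d/f,d],-1); R=cv2.Rodrigues(np.array(c["rvec"]))[0]
    return (p-np.array(c["tvec"]).ravel())@R
def proj(c,P):
    f,cx,cy=K(c); R=cv2.Rodrigues(np.array(c["rvec"]))[0]
    q=R@np.array(P,float)+np.array(c["tvec"]).ravel(); return q[0]/q[2]*f+cx,q[1]/q[2]*f+cy
def save(c,n): cv2.imwrite("pics/"+n,c["image"][:,:,::-1])
E
python3 - <<'E'
from h import *
import pickle
for n in ["scene","top"]:
    c=r.capture(n); save(c,n+"0.png"); pickle.dump(c,open(n+"0.pkl","wb"))
    print(n,c["vertical_fov"],c["rvec"],c["tvec"])
    for q in ["stand","jar","jar_label","reader","tile_block"]:
        print(q,[(np.round(x["centre"],1).tolist(),round(x["p"],2)) for x in r.recognise(q,c)][:3])
print(r.state())
E
```

```text
pics
scene 55.88221432282269 [ 0.88977675  2.66532592 -0.87489901] [ 457.74527273 -212.86733969 1167.41949835]
stand [([699.1, 141.7, 59.8], 0.57)]
jar [([640.8, 129.4, 127.6], 0.95), ([701.7, 141.3, 57.6], 0.68), ([624.8, -66.2, 42.5], 0.65)]
jar_label [([626.2, -69.7, 43.7], 0.87), ([641.4, 127.9, 131.0], 0.82), ([512.0, 182.9, 41.0], 0.81)]
reader [([646.2, 79.2, 119.7], 0.59)]
tile_block [([664.7, 180.4, 83.3], 0.63)]
top 46.35400814351138 [ 2.18869469 -2.19880709  0.10358942] [ -11.73802182  564.3805392  1337.18853998]
stand [([682.7, 109.6, 61.8], 0.77), ([509.7, -393.4, 13.9], 0.68)]
jar [([508.1, 169.8, 44.7], 0.9), ([686.5, 110.1, 65.2], 0.7), ([626.6, 121.9, 133.6], 0.66)]
jar_label [([616.0, -78.1, 45.6], 0.98), ([628.5, 120.1, 136.1], 0.8), ([499.5, 172.4, 48.2], 0.65)]
reader [([622.8, 69.0, 139.4], 0.58)]
tile_block [([656.6, 170.8, 89.6], 0.84), ([684.3, 110.2, 61.1], 0.51)]
{'time': 0.6, 'joint_pos': array([ 1.07202472,  0.46749784, -0.01158116,  1.60269124,  0.00599631,
        1.07140658, -0.05631608]), 'joint_velocities': array([-1.34494970e-04, -4.60422436e-04, -1.11756209e-03, -5.22458134e-04,
       -1.09178028e-03,  9.90241570e-06, -1.56727663e-04]), 'effort': array([-4.80048129e-04, -5.20137084e+01, -1.23477876e-02, -2.43949860e+01,
       -5.66018291e-02,  1.15668771e-02,  4.33326250e-05]), 'tcp_pos': array([ 286.05755376, -583.68084895,  239.59738802]), 'tool_rot': array([ 2.13925441e-05,  9.74158187e-01,  2.25866832e-01, -1.72412925e-05]), 'wrist_force': array([0.1101055 , 1.24355948, 0.6518313 ]), 'wrist_torque': array([-0.03881073, -0.00313187, -0.00024635]), 'grip_width': 91.95437534034957}
```

View pictures.

View pics/scene0.png

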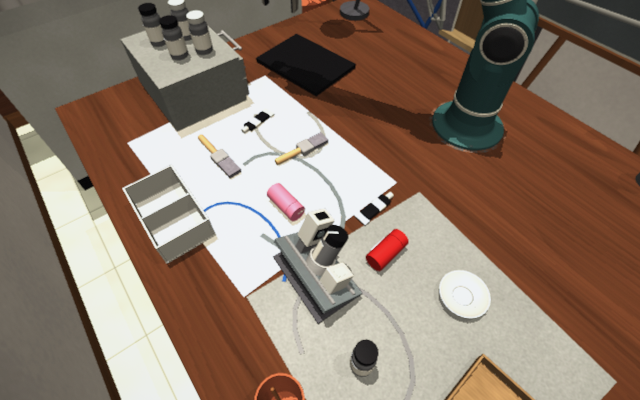

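View pics/top0.png

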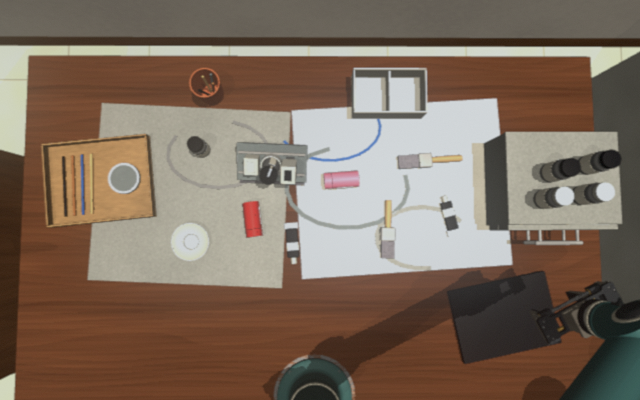

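```bash
python3 - <<'E'
import pickle,cv2,numpy as np
from h import *
a=pickle.load(open("scene0.pkl","rb"));b=pickle.load(open("top0.pkl","rb"))
A=cv2.resize(a["image"][195:325,250:400],None,fx=4,fy=4,interpolation=2)
B=cv2.resize(b["image"][130:200,225:325],None,fx=4,fy=4,interpolation=2)
cv2.imwrite("pics/za.png",A[:,:,::-1]);cv2.imwrite("pics/zb.png",B[:,:,::-1])
P=cloud(b)
# height map around stand
m=(P[...,0]>560)&(P[...,0]<800)&(P[...,1]>-30)&(P[...,1]<260)&(P[...,2]>20)&(b["depth"]>0)
print(m.sum())
v,u=np.where(m);
E
```

```text
2689
```

View pics/za.png

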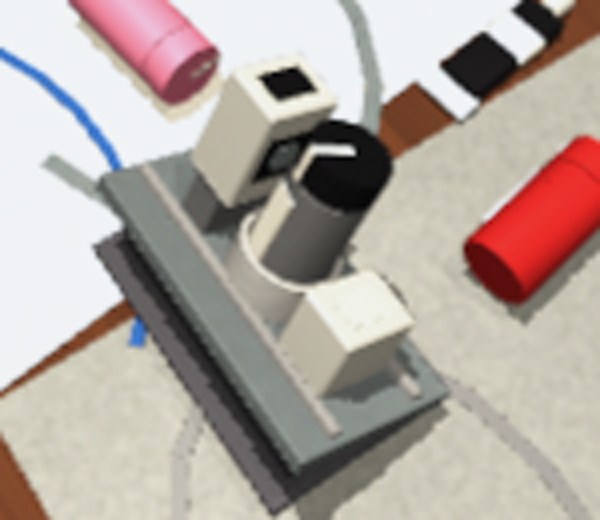

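View pics/zb.png

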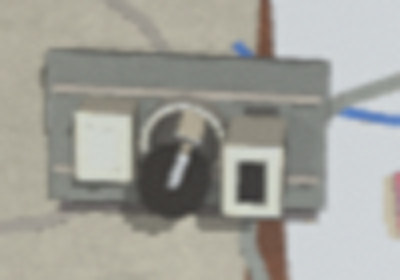

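```bash
cat > fit.py <<'E'
from h import *
from scipy.optimize import least_squares
t=np.radians(26)
def Rs(yaw):
    c,s=np.cos(yaw),np.sin(yaw)
    Rz=np.array([[c,-s,0],[s,c,0],[0,0,1]])
    Ry=np.array([[np.cos(t),0,-np.sin(t)],[0,1,0],[np.sin(t),0,np.cos(t)]])
    return Rz@Ry
def box(p,c,h):
    q=np.abs(p-c)-h; return np.linalg.norm(np.maximum(q,0),axis=1)+np.minimum(q.max(1),0)
def cyl(p,R,z0,z1):
    q=np.stack([np.hypot(p[:,0],p[:,1])-R,np.abs(p[:,2]-(z0+z1)/2)-(z1-z0)/2],1)
    return np.linalg.norm(np.maximum(q,0),axis=1)+np.minimum(q.max(1),0)
def sdf(p,gap,s=-1):
    ry=s*(24+gap+20)
    d=[box(p,[0,0,6],[55,100,6]),cyl(p,30,12,42),cyl(p,24,16,116),
       box(p,[0,ry,12+104-12-36],[25,20,36]) , box(p,[0,-s*54,34.5],[25,20,22.5])]
    d[3]=box(p,[0,ry,68],[25,20,36])
    return np.min(d,axis=0)
def fit(P,x0,s=-1):
    def res(x):
        q=(P-x[:3])@Rs(x[3]); return sdf(q,x[4],s)
    o=least_squares(res,x0,loss="soft_l1",f_scale=2); return o,res(o.x)
def pts(c,org,yaw):
    P=cloud(c).reshape(-1,3); ok=(c["depth"].ravel()>0)
    q=(P-org)@Rs(yaw); m=ok&(np.abs(q[:,0])<62)&(np.abs(q[:,1])<108)&(q[:,2]>4)&(q[:,2]<125)
    return P[m]
E
python3 - <<'E'
import pickle
from fit import *
for n in ["scene","top"]:
    c=pickle.load(open(n+"0.pkl","rb"))
    x=np.array([680,115,50,0,10.])
    for k in range(4):
        P=pts(c,x[:3],x[3]); o,rr=fit(P,x); x=o.x
    print(n,len(P),np.round(x,3),np.median(np.abs(rr)),np.percentile(np.abs(rr),90))
E
```

```text
scene 4647 [ 6.70308e+02  1.19439e+02  3.68230e+01 -5.60000e-02  7.79900e+00] 1.0695495512134912 4.404827661103725
top 2647 [ 6.69142e+02  1.19313e+02  3.80660e+01 -6.80000e-02  9.52100e+00] 2.036777310709944 6.645652311273917
```

```bash
sed -i 's/d\[3\]=box(p,\[0,ry,68\],\[25,20,36\])/d[3]=np.minimum(box(p,[0,ry,80],[25,20,36]),box(p,[0,ry,28],[18,14,16]))/' fit.py
python3 - <<'E'
import pickle
from fit import *
for n in ["scene","top"]:
    c=pickle.load(open(n+"0.pkl","rb"))
    x=np.array([670,119,37,-0.06,8.])
    for k in range(5):
        P=pts(c,x[:3],x[3]); o,rr=fit(P,x); x=o.x
    print(n,len(P),np.round(x,3),np.median(np.abs(rr)),np.percentile(np.abs(rr),90))
    # white pixels: label line on cap
    R=Rs(x[3])
    C=cloud(c); q=(C-x[:3])@R; im=c["image"].astype(int)
    m=(np.hypot(q[...,0],q[...,1])<21)&(q[...,2]>108)&(q[...,2]<124)&(c["depth"]>0)
    w=m&(im.min(-1)>120); print(m.sum(),w.sum())
    print("line mean",np.round(q[w].mean(0),1),np.degrees(np.arctan2(q[w].mean(0)[1],q[w].mean(0)[0])))
    m2=(np.abs(np.hypot(q[...,0],q[...,1])-24)<4)&(q[...,2]>60)&(q[...,2]<90)&(c["depth"]>0)&(im.min(-1)>130)
    if m2.sum(): mm=q[m2]; print("strip",m2.sum(),np.round(mm.mean(0),1),np.degrees(np.arctan2(mm[:,1],mm[:,0]).mean()))
E
```

```text
scene 4663 [ 6.70809e+02  1.19688e+02  3.63060e+01 -4.40000e-02  8.11300e+00] 0.8305732394001843 2.8727240797572353
230 35
line mean [  8.4  -4.6 116.7] -29.018296647369336
strip 54 [19.7 -4.9 74.5] -10.101551970167211
top 2664 [ 6.69769e+02  1.19684e+02  3.71130e+01 -4.30000e-02  8.57000e+00] 1.6047975543817365 4.370319896858198
190 22
line mean [  8.   -3.5 117.3] -23.35210413878215
strip 20 [21.  -7.4 76.2] -19.373015885948934
```

```bash
cat > go.py <<'E'
import sys
from fit import *
from scipy.spatial.transform import Rotation as Ro
ORG=np.array([670.3,119.7,36.7]); YAW=-0.044
S=Rs(YAW)
def toolR(phi):
    p=np.radians(phi); z=-S[:,2]; y=np.cos(p)*S[:,0]+np.sin(p)*S[:,1]; return np.stack([np.cross(y,z),y,z],1)
def cur():
    s=r.state(); q=s["tool_rot"]; return s,np.array(s["tcp_pos"]),Ro.from_quat([q[1],q[2],q[3],q[0]]).as_matrix()
def delta(q,phi):
    """q: TCP target in stand frame mm"""
    s,p,R=cur(); T=ORG+S@np.array(q,float)
    print("now stand",np.round((p-ORG)@S,1),"phi",round(float(np.degrees(np.arctan2(R[:,1]@S[:,1],R[:,1]@S[:,0]))),1),"tilt",np.round(np.degrees(np.arccos(min(1,-R[:,2]@S[:,2]))),2))
    print("t",s["time"],"F_stand",np.round(s["wrist_force"]@S,1),"w",round(s["grip_width"],1),"q",np.round(s["joint_pos"],2))
    print("shift cm",np.round(R.T@(T-p)/10,2),"turn deg",np.round(np.degrees(Ro.from_matrix(R.T@toolR(phi)).as_rotvec()),2), "world",np.round(T,0))
if __name__=="__main__":
    a=[float(x) for x in sys.argv[1:]]; delta(a[:3],a[3])
E
python3 go.py -2 0 200 20
```

```text
now stand [-228.3 -719.6  337.1] phi -63.9 tilt 26.0
t 0.6 F_stand [0.3 1.2 0.6] w 92.0 q [ 1.07  0.47 -0.01  1.6   0.01  1.07 -0.06]
shift cm [ 57.6  -50.54   2.4 ] turn deg [-26.46   9.99 -79.87] world [581. 124. 216.]
```

```bash
python3 -m handwheel '[[[57.6,-50.5,-2],[-26.5,10,-79.9],100],[[57.6,-50.5,-2],[-26.5,10,-79.9],100],[[57.6,-50.5,-2],[-26.5,10,-79.9],100],[[57.6,-50.5,-2],[-26.5,10,-79.9],100],[[57.6,-50.5,-2],[-26.5,10,-79.9],100],[[57.6,-50.5,-2],[-26.5,10,-79.9],100],[[57.6,-50.5,-2],[-26.5,10,-79.9],100],[[57.6,-50.5,-2],[-26.5,10,-79.9],100],[[57.6,-50.5,-2],[-26.5,10,-79.9],100],[[57.6,-50.5,-2],[-26.5,10,-79.9],100]]'; python3 go.py -2 0 200 20
```

```text
time: 1.43
tcp_pos: [446.8, -197.3, 251.0]
tool_rot: [0.164, 0.663, 0.722, 0.109]
wrist_force: [-0.1, -0.7, 0.1]
grip_width: 92.4
now stand [ -94.2 -326.5  284.4] phi 7.9 tilt 4.25
t 1.4333 F_stand [ 0.  -0.7  0.1] w 92.4 q [ 0.89  0.04 -0.48  2.21 -0.16  0.52  0.62]
shift cm [31.31 14.16  6.44] turn deg [ -3.95   1.59 -12.  ] world [581. 124. 216.]
```

```bash
python3 -m handwheel '[[[31.3,14.2,5],[-4,1.6,-12],100],[[31.3,14.2,6],[-4,1.6,-12],100],[[31.3,14.2,6.4],[-4,1.6,-12],100],[[31.3,14.2,6.4],[-4,1.6,-12],100],[[31.3,14.2,6.4],[-4,1.6,-12],100],[[31.3,14.2,6.4],[-4,1.6,-12],80],[[31.3,14.2,6.4],[-4,1.6,-12],70],[[31.3,14.2,6.4],[-4,1.6,-12],70],[[31.3,14.2,6.4],[-4,1.6,-12],70],[[31.3,14.2,6.4],[-4,1.6,-12],70]]'; python3 go.py -2 0 200 20; python3 - <<'E'
from go import *
import pickle
c=r.capture("wrist"); save(c,"w1.png"); pickle.dump(c,open("w1.pkl","wb")); print(c["depth"].min(),c["depth"].max())
E
```

```text
time: 2.27
tcp_pos: [583.8, 127.0, 216.5]
tool_rot: [0.186, 0.577, 0.785, 0.127]
wrist_force: [0.7, 0.3, -0.2]
grip_width: 64.2
now stand [  0.8   3.5 199.6] phi 19.9 tilt 0.3
t 2.2667 F_stand [ 0.6  0.3 -0.5] w 64.2 q [ 0.08  0.28 -0.5   2.06  0.68  0.5  -0.62]
shift cm [-0.24 -0.39 -0.04] turn deg [ 0.12 -0.27 -0.12] world [581. 124. 216.]
0.0 1052.8997
```

View pics/w1.png

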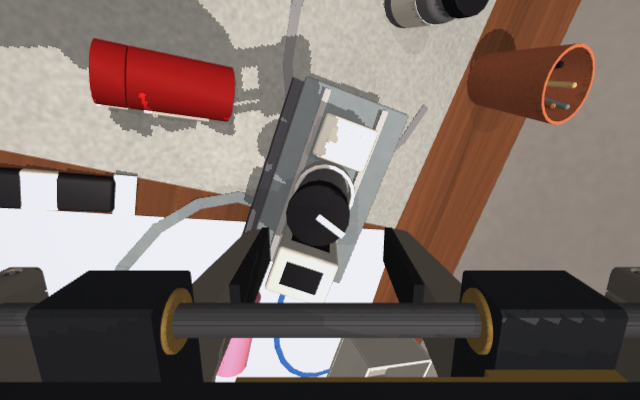

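```bash
cat > wfit.py <<'E'
from fit import *
def wf(c,x0=(670.3,119.7,36.7,-0.044,8.3),verbose=True):
    x=np.array(x0,float)
    for k in range(5):
        P=pts(c,x[:3],x[3])
        q=(P-x[:3])@Rs(x[3]); P=P[sdf(q,x[4])<8]
        o,rr=fit(P,x); x=o.x
    print("fit",len(P),np.round(x,3),np.median(np.abs(rr)),np.percentile(np.abs(rr),90))
    R=Rs(x[3]); C=cloud(c); q=(C-x[:3])@R; im=c["image"].astype(int)
    d=c["depth"]>0; rr=np.hypot(q[...,0],q[...,1])
    m=(rr<27)&(q[...,2]>112)&(q[...,2]<120)&d
    cc=cv2.minEnclosingCircle(q[m][:,:2].astype(np.float32)); print("cap centre",np.round(cc[0],1),round(cc[1],1))
    w=m&(im.min(-1)>130)&(rr<20)
    L=q[w][:,:2]; mu=L.mean(0); 
    u,s,vt=np.linalg.svd(L-mu); v=vt[0]*np.sign(vt[0]@(mu-cc[0])); print("line n",w.sum(),"mean",np.round(mu,1),"az pca",np.degrees(np.arctan2(v[1],v[0])),"az mean", np.degrees(np.arctan2(*(mu-cc[0])[::-1])))
    return x
E
python3 - <<'E'
import pickle
from wfit import *
for n in ["w1","scene0","top0"]:
    wf(pickle.load(open(n+".pkl","rb")))
E
```

```text
fit 20200 [ 6.68657e+02  1.19827e+02  3.56690e+01 -4.80000e-02  8.29200e+00] 0.5990161831055474 1.8094633369923419
cap centre [-1.7  0.5] 24.3
line n 206 mean [ 8.2 -3.4] az pca -18.66744612556783 az mean -21.18830687592727
fit 4663 [ 6.70809e+02  1.19688e+02  3.63060e+01 -4.40000e-02  8.11300e+00] 0.8305732398517485 2.8727240800696507
cap centre [-3.2  1.5] 24.6
line n 29 mean [ 7.4 -4.1] az pca -15.23023650243031 az mean -27.534506312356886
fit 2650 [ 6.69792e+02  1.19702e+02  3.70840e+01 -4.30000e-02  8.61100e+00] 1.589199675711276 4.30959773355289
cap centre [-2.3 -0.6] 24.1
line n 18 mean [ 8.9 -3.8] az pca -20.160631246407117 az mean -15.863275008411495
```

```bash
sed -i 's/ORG=np.array.*/ORG=np.array([669.0,119.8,36.0]); YAW=-0.047/' go.py; python3 go.py -1.7 0.3 97 20
```

```text
now stand [  2.5   5.4 199.5] phi 20.1 tilt 0.53
t 2.3167 F_stand [ 1.6  2.5 -0. ] w 64.2 q [ 0.08  0.29 -0.5   2.06  0.68  0.5  -0.62]
shift cm [-0.43 -0.61 10.24] turn deg [ 0.2  -0.49  0.14] world [625. 122. 122.]
```

```bash
python3 -m handwheel '[[[-0.43,-0.61,0],[0.2,-0.5,0.1],70],[[-0.43,-0.61,0],[0.2,-0.5,0.1],70],[[-0.43,-0.61,3],[0.2,-0.5,0.1],70],[[-0.43,-0.61,5],[0.2,-0.5,0.1],70],[[-0.43,-0.61,5],[0.2,-0.5,0.1],70],[[-0.43,-0.61,5],[0.2,-0.5,0.1],70]]'; python3 go.py -1.7 0.3 97 20
```

```text
time: 2.82
tcp_pos: [599.5, 111.9, 168.7]
tool_rot: [0.188, 0.581, 0.782, 0.12]
wrist_force: [0.9, -0.1, 0.9]
grip_width: 64.0
now stand [ -3.9 -11.2 149.6] phi 19.6 tilt 0.62
t 2.8167 F_stand [ 1.2 -0.   0.4] w 64.0 q [ 0.02  0.37 -0.41  2.07  0.83  0.43 -0.75]
shift cm [1.05 0.63 5.24] turn deg [-0.4   0.48 -0.41] world [625. 122. 122.]
```

```bash
python3 -m handwheel '[[[1.05,0.63,0],[-0.4,0.5,-0.4],70],[[1.05,0.63,0],[-0.4,0.5,-0.4],70],[[1.05,0.63,0],[-0.4,0.5,-0.4],70],[[1.05,0.63,0],[-0.4,0.5,-0.4],70]]'; python3 go.py -1.7 0.3 97 20; sleep 0; python3 -m handwheel '[[[0,0,0],[0,0,0],70],[[0,0,0],[0,0,0],70]]';python3 go.py -1.7 0.3 97 20
```

```text
time: 3.15
tcp_pos: [603.2, 126.1, 171.3]
tool_rot: [0.188, 0.576, 0.785, 0.127]
wrist_force: [0.5, -0.5, 0.5]
grip_width: 64.2
now stand [ -0.    3.2 150.6] phi 20.1 tilt 0.26
t 3.15 F_stand [ 0.7 -0.4  0.2] w 64.2 q [ 0.01  0.37 -0.41  2.06  0.83  0.43 -0.76]
shift cm [-0.23 -0.28  5.36] turn deg [ 0.24 -0.09  0.1 ] world [625. 122. 122.]
time: 3.32
tcp_pos: [603.0, 125.8, 170.6]
tool_rot: [0.188, 0.577, 0.785, 0.126]
wrist_force: [0.5, 0.6, -0.3]
grip_width: 64.5
now stand [ -0.5   2.9 150. ] phi 20.1 tilt 0.2
t 3.3167 F_stand [ 0.3  0.6 -0.4] w 64.5 q [ 0.    0.37 -0.41  2.06  0.83  0.43 -0.76]
shift cm [-0.21 -0.22  5.3 ] turn deg [ 0.18 -0.09  0.09] world [625. 122. 122.]
```

```bash
python3 -m handwheel '[[[-0.2,-0.22,0.5],[0.2,0,0],70],[[-0.2,-0.22,1.5],[0.2,0,0],70],[[-0.2,-0.22,3],[0.2,0,0],70],[[-0.2,-0.22,4.5],[0.2,0,0],70],[[-0.2,-0.22,5.3],[0.2,0,0],70],[[-0.2,-0.22,5.3],[0.2,0,0],70],[[-0.2,-0.22,5.3],[0.2,0,0],70]]'; python3 go.py -1.7 0.3 97 20;
```

```text
time: 3.9
tcp_pos: [624.7, 122.5, 121.5]
tool_rot: [0.186, 0.577, 0.786, 0.124]
wrist_force: [0.1, 0.6, -0.3]
grip_width: 64.6
now stand [-2.4  0.6 96.4] phi 20.1 tilt 0.16
t 3.9 F_stand [-0.1  0.6 -0.3] w 64.6 q [-0.07  0.47 -0.31  2.04  0.96  0.36 -0.87]
shift cm [-0.06  0.06 -0.07] turn deg [-0.11 -0.12  0.12] world [625. 122. 122.]
```

```bash
python3 -m handwheel '[[[-0.05,0.05,0],[0,0,0],60],[[-0.05,0.05,0],[0,0,0],50],[[-0.05,0.05,0],[0,0,0],45],[[-0.05,0.05,0],[0,0,0],45],[[-0.05,0.05,0],[0,0,0],45],[[-0.05,0.05,0],[0,0,0],45]]' 8; python3 go.py -1.7 0.3 97 -18;
```

```text
time: 4.4
tcp_pos: [626.0, 122.2, 123.2]
tool_rot: [0.187, 0.577, 0.785, 0.125]
wrist_force: [-0.7, 0.5, 3.4]
grip_width: 48.5
now stand [-0.5  0.4 97.3] phi 20.1 tilt 0.1
t 4.4 F_stand [0.9 0.4 3.4] w 48.5 q [-0.06  0.47 -0.31  2.04  0.96  0.36 -0.87]
shift cm [ 0.04 -0.12  0.03] turn deg [ 1.000e-02 -1.000e-01  3.809e+01] world [625. 122. 122.]
```

```bash
python3 -m handwheel '[[[0,0,0],[0,0,4],45],[[0,0,0],[0,0,9],45],[[0,0,0],[0,0,14],45],[[0,0,0],[0,0,19],45],[[0,0,0],[0,0,24],45],[[0,0,0],[0,0,29],45],[[0,0,0],[0,0,34],45],[[0,0,0],[0,0,38],45],[[0,0,0],[0,0,38],45],[[0,0,0],[0,0,38],45]]'; python3 go.py -1.7 0.3 97 -18;
```

```text
time: 5.23
tcp_pos: [626.7, 122.3, 123.4]
tool_rot: [0.136, 0.8, 0.556, 0.18]
wrist_force: [3.1, -0.5, 4.3]
grip_width: 47.9
now stand [ 0.3  0.5 97.2] phi -17.8 tilt 0.13
t 5.2333 F_stand [ 4.7 -0.3  2.5] w 47.9 q [-0.19  0.46 -0.16  2.04  0.82  0.31 -1.42]
shift cm [-0.08 -0.18  0.01] turn deg [ 0.02 -0.13  0.2 ] world [625. 122. 122.]
```

Stroke one done; open, look, back off the turn.

```bash
python3 -m handwheel '[[[0,0,0],[0,0,0],62],[[0,0,0],[0,0,0],68],[[0,0,0],[0,0,0],68],[[0,0,0],[0,0,0],68]]'; python3 - <<'E'
from wfit import *
import pickle
c=r.capture("wrist"); save(c,"w2.png"); pickle.dump(c,open("w2.pkl","wb"))
wf(c,(669,119.8,36,-0.047,8.3))
E
python3 go.py -1.7 0.3 97 20
```

```text
time: 5.57
tcp_pos: [624.8, 122.0, 121.6]
tool_rot: [0.135, 0.801, 0.555, 0.178]
wrist_force: [-0.1, -0.0, 0.4]
grip_width: 62.3
fit 38086 [ 6.72685e+02  1.18802e+02  3.74270e+01 -4.70000e-02  7.76100e+00] 0.5541646392504163 2.030556697542096
cap centre [0.  0.1] 27.0
line n 320 mean [ 0.9 -5. ] az pca -52.01102489407729 az mean -79.70054739381528
now stand [-2.1  0.2 96.4] phi -17.9 tilt 0.17
t 5.6167 F_stand [ 0.2 -0.3 -0.3] w 62.8 q [-0.19  0.46 -0.16  2.05  0.82  0.31 -1.42]
shift cm [ 0.03  0.03 -0.06] turn deg [ -0.16  -0.07 -37.88] world [625. 122. 122.]
```

View pics/w2.png

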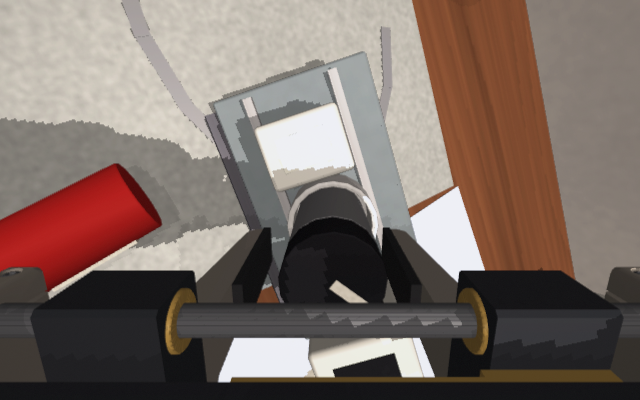

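```bash
python3 -m handwheel '[[[0,0,0],[0,0,-6],68],[[0,0,0],[0,0,-12],68],[[0,0,0],[0,0,-18],68],[[0,0,0],[0,0,-24],68],[[0,0,0],[0,0,-31],68],[[0,0,0],[0,0,-37.9],68],[[0,0,0],[0,0,-37.9],68],[[0,0,0],[0,0,-37.9],68],[[0,0,0],[0,0,-37.9],55],[[0,0,0],[0,0,-37.9],45]]'; python3 go.py -1.7 0.3 97 -16;  python3 -m handwheel '[[[0,0,0],[0,0,0],45],[[0,0,0],[0,0,0],45],[[0,0,0],[0,0,0],45],[[0,0,0],[0,0,0],45]]' 8;python3 go.py -1.7 0.3 97 -16
```

```text
time: 6.45
tcp_pos: [625.5, 122.1, 122.3]
tool_rot: [0.186, 0.578, 0.784, 0.125]
wrist_force: [0.6, -0.1, 0.7]
grip_width: 50.9
now stand [-1.4  0.2 96.6] phi 19.9 tilt 0.12
t 6.45 F_stand [ 0.8 -0.1  0.3] w 50.9 q [-0.06  0.47 -0.31  2.04  0.96  0.36 -0.88]
shift cm [ 0.02 -0.03 -0.04] turn deg [-0.09 -0.08 35.88] world [625. 122. 122.]
time: 6.78
tcp_pos: [626.0, 122.5, 122.8]
tool_rot: [0.187, 0.577, 0.785, 0.125]
wrist_force: [1.7, 0.3, 0.5]
grip_width: 48.0
now stand [-0.7  0.7 96.9] phi 20.0 tilt 0.13
t 6.7833 F_stand [ 1.8  0.3 -0.3] w 48.0 q [-0.06  0.47 -0.32  2.04  0.96  0.36 -0.87]
shift cm [ 0.   -0.11 -0.01] turn deg [-2.000e-02 -1.300e-01  3.599e+01] world [625. 122. 122.]
```

```bash
python3 -m handwheel '[[[0,0,0],[0,0,4],45],[[0,0,0],[0,0,9],45],[[0,0,0],[0,0,14],45],[[0,0,0],[0,0,19],45],[[0,0,0],[0,0,24],45],[[0,0,0],[0,0,29],45],[[0,0,0],[0,0,34],45],[[0,0,0],[0,0,34],45],[[0,0,0],[0,0,34],45]]'; python3 -m handwheel '[[[0,0,0],[0,0,0],62],[[0,0,0],[0,0,0],70],[[0,0,0],[0,0,0],70],[[0,0,0],[0,0,0],70],[[0,0,-1],[0,0,0],70],[[0,0,-4],[0,0,0],70],[[0,0,-7.5],[0,0,0],70],[[0,0,-10],[0,0,0],70],[[0,0,-10],[0,0,0],70],[[0,0,-10],[0,0,0],70]]'; python3 -m handwheel '[[[0,0,0],[0,0,0],70],[[0,0,0],[0,0,0],70]]'; python3 - <<'E'
from wfit import *
import pickle
c=r.capture("wrist"); save(c,"w3.png"); pickle.dump(c,open("w3.pkl","wb"))
wf(c,(669,119.8,36,-0.047,8.3))
c=r.capture("top"); save(c,"t3.png"); pickle.dump(c,open("t3.pkl","wb"))
wf(c,(669,119.8,36,-0.047,8.3))
E
python3 go.py 0 -95 180 0
```

```text
time: 7.53
tcp_pos: [626.6, 122.2, 123.1]
tool_rot: [0.142, 0.781, 0.583, 0.175]
wrist_force: [4.8, 0.4, 0.9]
grip_width: 47.6
time: 8.37
tcp_pos: [582.0, 123.9, 214.2]
tool_rot: [0.142, 0.782, 0.582, 0.175]
wrist_force: [-0.2, 0.4, -0.3]
grip_width: 64.4
time: 8.53
tcp_pos: [581.4, 123.4, 211.0]
tool_rot: [0.141, 0.782, 0.582, 0.173]
wrist_force: [0.2, -0.2, 0.2]
grip_width: 63.9
fit 21089 [ 6.70688e+02  1.19466e+02  3.64770e+01 -4.60000e-02  8.02100e+00] 0.5150172214669322 1.5540863382245265
cap centre [-0.9  0.1] 24.4
line n 172 mean [-1.3 -9.8] az pca -91.26901550850823 az mean -92.19473449396072
fit 2075 [ 6.70571e+02  1.19655e+02  3.71710e+01 -4.90000e-02  8.89400e+00] 1.5252832015377518 4.3833676867336235
cap centre [0. 0.] 0.0
line n 0 mean [nan nan] az pca nan az mean nan
now stand [ -2.1  -0.2 195.5] phi -14.0 tilt 0.22
t 8.6333 F_stand [-0.2  0.2 -0.4] w 64.0 q [-0.04  0.27 -0.36  2.07  0.62  0.47 -1.17]
shift cm [-9.15  2.5   1.54] turn deg [ -0.22  -0.02 -14.  ] world [586.  29. 198.]wfit.py:14: RuntimeWarning: Mean of empty slice.
  L=q[w][:,:2]; mu=L.mean(0);
  ret = um.true_divide(
```

View pics/w3.png

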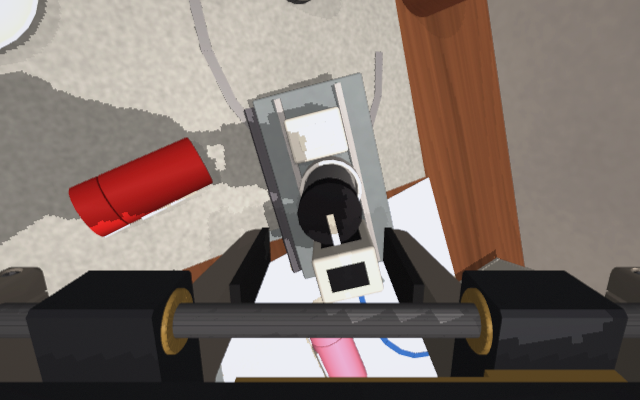

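```bash
python3 go.py 0 -108 180 0; python3 -m handwheel '[[[-2,0.6,-0.5],[0,0,-3],40],[[-6,1.5,-0.5],[0,0,-8],20],[[-10.4,2.8,0],[0,0,-14],0],[[-10.4,2.8,1.5],[0,0,-14],0],[[-10.4,2.8,1.5],[0,0,-14],0],[[-10.4,2.8,1.5],[0,0,-14],0],[[-10.4,2.8,1.5],[0,0,-14],0],[[-10.4,2.8,1.5],[0,0,-14],0]]'; python3 go.py 0 -105 95 0
```

```text
now stand [ -2.1  -0.2 195.5] phi -14.0 tilt 0.22
t 8.6333 F_stand [-0.2  0.2 -0.4] w 64.0 q [-0.04  0.27 -0.36  2.07  0.62  0.47 -1.17]
shift cm [-10.41   2.82   1.54] turn deg [ -0.22  -0.02 -14.  ] world [585.  16. 198.]
time: 9.3
tcp_pos: [585.3, 17.9, 199.5]
tool_rot: [0.161, 0.704, 0.674, 0.156]
wrist_force: [-0.2, -0.1, -0.5]
grip_width: 12.7
now stand [   0.8 -105.8  181.5] phi 0.1 tilt 0.19
t 9.3 F_stand [-0.4 -0.1 -0.4] w 12.7 q [ 0.25  0.27 -0.42  2.11  0.53  0.38 -0.64]
shift cm [ 0.05 -0.07  8.65] turn deg [-0.08 -0.18  0.09] world [622.  17. 121.]
```

```bash
python3 -m handwheel '[[[0,-0.05,2],[0,-0.2,0],0],[[0,-0.05,5],[0,-0.2,0],0],[[0,-0.05,7.5],[0,-0.2,0],0],[[0,-0.05,8.6],[0,-0.2,0],0],[[0,-0.05,8.6],[0,-0.2,0],0],[[0,-0.05,8.6],[0,-0.2,0],0]]'; python3 go.py 0 -88 95 0;python3 - <<'E'
from h import *
c=r.capture("scene"); im=cv2.resize(c["image"][180:330,230:430],None,fx=4,fy=4,interpolation=2); cv2.imwrite("pics/s4.png",im[:,:,::-1])
E
```

```text
time: 9.8
tcp_pos: [622.2, 16.4, 121.7]
tool_rot: [0.162, 0.704, 0.674, 0.154]
wrist_force: [-0.9, 0.1, 0.7]
grip_width: 0.4
now stand [-1.000e-01 -1.055e+02  9.540e+01] phi 0.1 tilt 0.13
t 9.8 F_stand [-0.5  0.   1. ] w 0.4 q [ 0.07  0.44 -0.22  2.09  0.75  0.24 -0.85]
shift cm [1.75 0.01 0.04] turn deg [-0.12  0.03  0.13] world [623.  34. 121.]
```

View pics/s4.png

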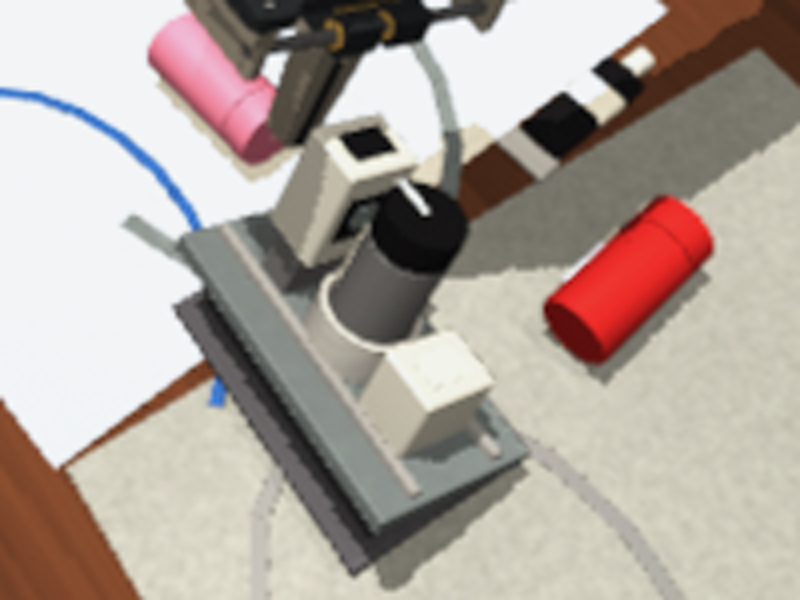

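```bash
python3 -m handwheel '[[[0.5,0,0],[0,0,0],0],[[1,0,0],[0,0,0],0],[[1.5,0,0],[0,0,0],0],[[1.75,0,0],[0,0,0],0],[[1.75,0,0],[0,0,0],0]]'; python3 go.py 0 -88 95 0; python3 -m handwheel '[[[0.1,0,0],[0,0,0],0],[[0.2,0,0],[0,0,0],0],[[0.3,0,0],[0,0,0],0],[[0.4,0,0],[0,0,0],0],[[0.5,0,0],[0,0,0],0]]';python3 go.py 0 -88 95 0;
```

```text
time: 10.27
tcp_pos: [623.4, 33.2, 122.6]
tool_rot: [0.163, 0.705, 0.673, 0.155]
wrist_force: [0.1, -0.5, 0.2]
grip_width: 0.4
now stand [  0.6 -88.6  96. ] phi 0.1 tilt 0.05
t 10.2667 F_stand [ 0.1 -0.4  0.1] w 0.4 q [ 0.02  0.44 -0.2   2.08  0.76  0.25 -0.9 ]
shift cm [ 0.06 -0.06  0.1 ] turn deg [-0.02  0.05  0.06] world [623.  34. 121.]
time: 10.68
tcp_pos: [623.4, 36.8, 121.8]
tool_rot: [0.163, 0.705, 0.672, 0.154]
wrist_force: [0.0, -0.9, -0.1]
grip_width: 0.2
now stand [  0.2 -85.   95.4] phi -0.0 tilt 0.15
t 10.6833 F_stand [ 0.  -0.9 -0.1] w 0.2 q [ 0.01  0.44 -0.19  2.08  0.77  0.25 -0.91]
shift cm [-0.3  -0.02  0.04] turn deg [-0.09  0.13 -0.02] world [623.  34. 121.]
```

```bash
for k in 1 ; do python3 -m handwheel '[[[0.1,0,0],[0,0,0],0],[[0.2,0,0],[0,0,0],0],[[0.3,0,0],[0,0,0],0],[[0.3,0,0],[0,0,0],0]]'; python3 go.py 0 -82 95 0; done; python3 -m handwheel '[[[0.1,0,0],[0,0,0],0],[[0.2,0,0],[0,0,0],0],[[0.3,0,0],[0,0,0],0],[[0.3,0,0],[0,0,0],0]]'; python3 go.py 0 -82 95 0
```

```text
time: 11.02
tcp_pos: [623.5, 39.2, 121.9]
tool_rot: [0.163, 0.706, 0.672, 0.154]
wrist_force: [-0.2, -2.7, -0.2]
grip_width: 0.6
now stand [  0.2 -82.7  95.4] phi -0.0 tilt 0.21
t 11.0167 F_stand [-0.2 -2.7 -0.1] w 0.6 q [-0.    0.44 -0.19  2.08  0.77  0.25 -0.92]
shift cm [ 0.07 -0.02  0.04] turn deg [-0.1   0.19 -0.04] world [624.  40. 121.]
time: 11.35
tcp_pos: [623.7, 43.1, 121.8]
tool_rot: [0.163, 0.705, 0.673, 0.154]
wrist_force: [0.2, -2.2, -0.1]
grip_width: 0.8
now stand [  0.2 -78.7  95.4] phi 0.0 tilt 0.14
t 11.35 F_stand [ 0.2 -2.2 -0.2] w 0.8 q [-0.01  0.44 -0.19  2.08  0.77  0.25 -0.93]
shift cm [-0.33 -0.02  0.04] turn deg [-0.08  0.11  0.  ] world [624.  40. 121.]
```

```bash
python3 -m handwheel '[[[0.1,0,0],[0,0,0],0],[[0.2,0,0],[0,0,0],0],[[0.2,0,0],[0,0,0],0]]'; python3 go.py 0 -82 95 0; python3 -m handwheel '[[[0.05,0,0],[0,0,0],0],[[0.1,0,0],[0,0,0],0],[[0.1,0,0],[0,0,0],0]]'; python3 go.py 0 -82 95 0
```

```text
time: 11.6
tcp_pos: [623.8, 45.3, 121.9]
tool_rot: [0.163, 0.705, 0.673, 0.154]
wrist_force: [-0.6, -1.7, 0.3]
grip_width: 0.5
now stand [  0.2 -76.6  95.4] phi 0.0 tilt 0.13
t 11.6 F_stand [-0.3 -1.7  0.5] w 0.5 q [-0.02  0.44 -0.19  2.08  0.77  0.25 -0.93]
shift cm [-0.54 -0.02  0.04] turn deg [-0.08  0.1   0.01] world [624.  40. 121.]
time: 11.85
tcp_pos: [623.8, 46.1, 121.8]
tool_rot: [0.163, 0.705, 0.673, 0.154]
wrist_force: [-0.3, -1.9, -1.1]
grip_width: 0.4
now stand [  0.2 -75.8  95.4] phi 0.0 tilt 0.14
t 11.85 F_stand [-0.6 -1.9 -0.9] w 0.4 q [-0.02  0.44 -0.19  2.08  0.77  0.25 -0.93]
shift cm [-0.62 -0.02  0.04] turn deg [-0.08  0.11  0.  ] world [624.  40. 121.]
```

```bash
python3 -m handwheel '[[[0.05,0,0],[0,0,0],0],[[0.1,0,0],[0,0,0],0],[[0.1,0,0],[0,0,0],0]]'; python3 go.py 0 -82 95 0; python3 - <<'E'
from h import *
import pickle
c=r.capture("wrist"); save(c,"w5.png"); pickle.dump(c,open("w5.pkl","wb"))
c=r.capture("scene");pickle.dump(c,open("s5.pkl","wb")); im=cv2.resize(c["image"][195:295,290:390],None,fx=6,fy=6,interpolation=2); cv2.imwrite("pics/s5.png",im[:,:,::-1])
E
```

```text
time: 12.1
tcp_pos: [623.9, 47.0, 121.9]
tool_rot: [0.163, 0.705, 0.673, 0.154]
wrist_force: [0.5, -3.4, -0.4]
grip_width: 0.1
now stand [  0.2 -74.9  95.5] phi -0.0 tilt 0.14
t 12.1 F_stand [ 0.4 -3.4 -0.6] w 0.1 q [-0.02  0.44 -0.18  2.08  0.77  0.25 -0.93]
shift cm [-0.71 -0.02  0.05] turn deg [-0.08  0.12 -0.  ] world [624.  40. 121.]
```

View pics/s5.png

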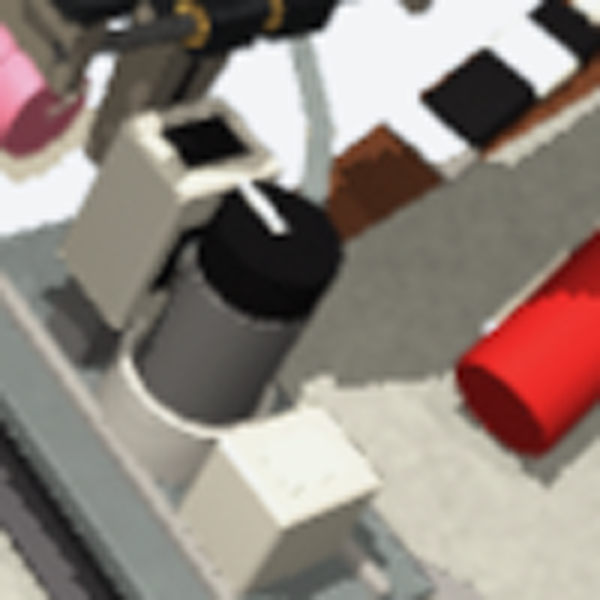

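View pics/w5.png

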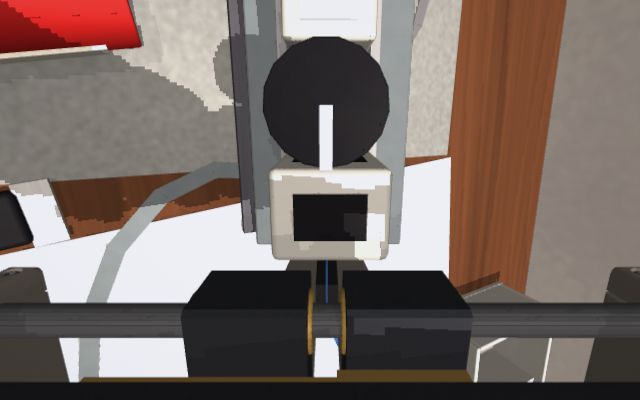

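```bash
cat > gap.py <<'E'
from go import *
import sys
c=r.capture("wrist"); save(c,sys.argv[1])
q=(cloud(c)-ORG)@S; im=c["image"].astype(int); d=c["depth"]>0
top=d&(np.abs(q[...,2]-116)<5)&(np.abs(q[...,0])<30)
dark=top&(np.hypot(q[...,0],q[...,1])<29)&(im.max(-1)<70)&(q[...,1]>-28)
P=q[dark][:,:2].astype(np.float32); (cx,cy),R=cv2.minEnclosingCircle(P); print("cap",round(cx,1),round(cy,1),round(R,1))
h=top&(q[...,1]<-20)&(q[...,1]>-80)&(im.min(-1)>90)&(np.abs(q[...,0]-cx)>10)
ys=q[h][:,1]; print("head y",np.percentile(ys,[1,50,99]).round(1),"gap",round(cy-24-np.percentile(ys,99),1))
w=top&(im.min(-1)>130)&(np.hypot(q[...,0]-cx,q[...,1]-cy)<21); L=q[w][:,:2]; mu=L.mean(0); v=np.linalg.svd(L-mu)[2][0]; v*=np.sign(v@(mu-[cx,cy])); print("az",np.degrees(np.arctan2(v[1],v[0])).round(1), np.degrees(np.arctan2(mu[1]-cy,mu[0]-cx)).round(1))
E
python3 gap.py w6.png
python3 -m handwheel '[[[0.05,0,0],[0,0,0],0],[[0.1,0,0],[0,0,0],0],[[0.1,0,0],[0,0,0],0]]'; python3 go.py 0 -82 95 0; python3 gap.py w7.png
```

```text
cap 0.4 0.1 23.9
head y [-62.8 -41.  -23.9] gap -0.0
az -90.1 -89.4
time: 12.5
tcp_pos: [623.9, 47.6, 121.9]
tool_rot: [0.163, 0.705, 0.672, 0.154]
wrist_force: [-0.2, -4.3, 0.3]
grip_width: 0.2
now stand [  0.2 -74.3  95.4] phi -0.0 tilt 0.18
t 12.5 F_stand [ 0.2 -4.3  0.3] w 0.2 q [-0.03  0.44 -0.18  2.08  0.77  0.25 -0.94]
shift cm [-0.77 -0.02  0.05] turn deg [-0.09  0.15 -0.02] world [624.  40. 121.]
cap 0.3 1.0 23.9
head y [-62.1 -40.4 -23.3] gap 0.3
az -89.5 -88.4
```

```bash
python3 -m handwheel '[[[-0.3,0,0],[0,0,0],0],[[-1,0,0],[0,0,0],0],[[-2.5,0,0],[0,0,0],0],[[-2.5,0,0],[0,0,0],0],[[-2.5,0,-3],[0,0,0],0],[[-2.5,0,-6],[0,0,0],0],[[-2.5,0,-9],[0,0,0],0],[[-2.5,0,-9],[0,0,0],0],[[-2.5,0,-9],[0,0,0],0]]'
python3 -m handwheel '[[[2,0,0],[0,0,0],0],[[4,0,0],[0,0,0],0],[[4,0,0],[0,0,0],0],[[4,0,0],[0,0,0],0],[[4,0,0],[0,0,0],0]]'; python3 go.py 0 -50 185 0; python3 gap.py w8.png; python3 - <<'E'
from wfit import *
import pickle
c=r.capture("scene"); im=cv2.resize(c["image"][195:295,290:390],None,fx=6,fy=6,interpolation=2); cv2.imwrite("pics/s8.png",im[:,:,::-1])
wf(c,(669,119.8,36,-0.047,0)); save(c,"s8f.png")
E
```

```text
time: 13.3
tcp_pos: [584.1, 25.3, 204.8]
tool_rot: [0.164, 0.705, 0.672, 0.156]
wrist_force: [-0.3, 0.2, -0.3]
grip_width: 0.7
time: 13.72
tcp_pos: [585.0, 64.5, 201.6]
tool_rot: [0.162, 0.705, 0.673, 0.153]
wrist_force: [0.1, -0.0, 0.2]
grip_width: 0.6
now stand [ -0.5 -59.2 184.5] phi 0.0 tilt 0.24
t 13.7167 F_stand [ 0.2 -0.   0.1] w 0.6 q [ 0.13  0.28 -0.41  2.1   0.61  0.42 -0.8 ]
shift cm [ 0.92  0.05 -0.06] turn deg [-0.19  0.14  0.01] world [586.  74. 202.]
cap 0.5 1.0 23.8
head y [-61.6 -40.3 -23.4] gap 0.4
az -89.5 -88.6
fit 4535 [ 6.71068e+02  1.20262e+02  3.62670e+01 -4.40000e-02 -2.28000e-01] 0.72800597759786 2.322196221230569
cap centre [ 1. -1.] 26.5
line n 13 mean [ -0.8 -11.1] az pca -88.62582241086302 az mean -99.96887941098437
```

View pics/s8.png

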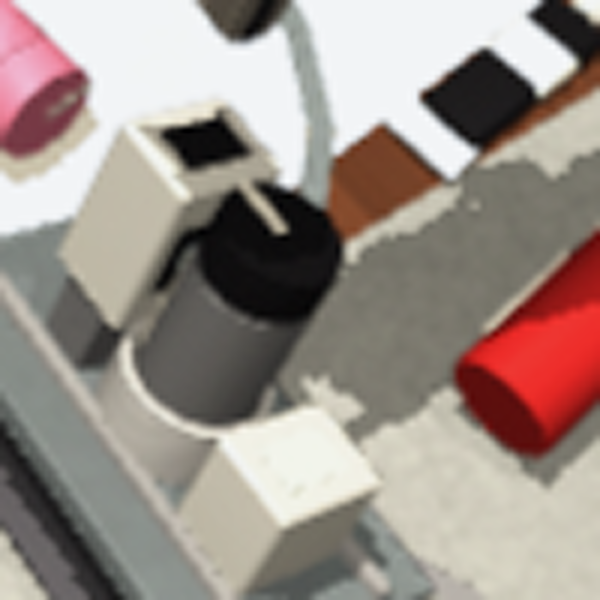

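View pics/w8.png

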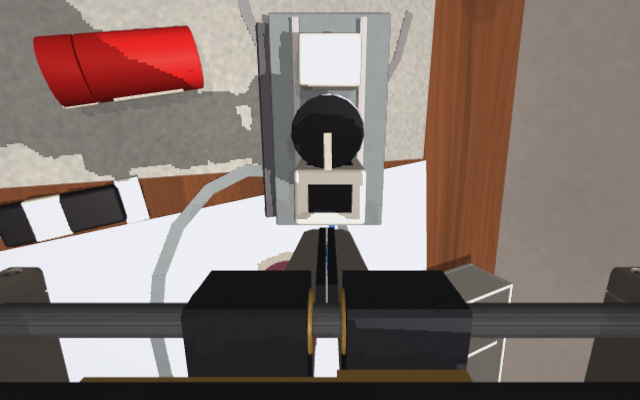

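```bash
python3 - <<'E'
from go import *
c=r.capture("wrist"); q=(cloud(c)-ORG)@S; im=c["image"].astype(int); d=c["depth"]>0
k=d&(np.hypot(q[...,0]-.5,q[...,1]-1)<20)&(q[...,2]>100); A=np.c_[q[k][:,:2],np.ones(k.sum())]; f=np.linalg.lstsq(A,q[k][:,2],rcond=None)[0]
h=d&(q[...,1]<-26)&(q[...,1]>-30)&(abs(q[...,0])<20)&(q[...,2]>100)
print("cap z",np.median(q[k][:,2]),"slopes",f[:2],"reader top",np.median(q[h][:,2]))
print(r.job_done())
E
```

```text
cap z 115.69864338623903 slopes [ 0.0024308  -0.00861778] reader top 265.99020893846125
the job is handed in; nothing more can be done
None
```

The jar's label now faces the reader, the reader touches it, and the job is handed in. It took about 14 s of the 48 s allowed.

I turned the jar in its well in two gripped strokes, about 72° in all. I then closed the fingers and nudged the reader roughly 8 mm along its rails until it met the label. The highest push I read was 4.3 N. I backed the arm away before handing in.

The last checks from the wrist camera, with the arm clear:

| Check | Measured | Limit |
|---|---|---|
| Label direction, off square | 0.5–1.4° | about 11° |
| Gap between reader and jar, at the cap | about 0.4 mm | under 4 mm at the label |
| Cap top above the stand's origin | 115.7 mm (116 when seated) | jar within 5 mm of the floor |
| Jar tilt | about 0.01 rad | 0.12 rad |
| Outside force on the arm | about 0 N | no contact |

Three checks were weaker or failed:

- **Scene camera:** its label estimates were rougher, at 1.4° and 10° off square. They rested on only 13 pixels.
- **Reader's top height:** this reading failed, probably because the fingers were in the camera's view. I did not repeat it.
- **Other objects:** I did not measure their positions at the end. No unexpected contact force showed up in the readings I took.

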